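# Make room in the packet rack and lock the row again

### The arm

A 6-joint arm with a two-finger parallel gripper is mounted at the origin on a cart in front of the work surface, level with it; the furniture and walls round the work are solid. World frame = base frame: x ahead of the robot, y to its left, z up, the work surface at z = 0. Lengths are in m, angles in rad, forces in N, time in s.
With the tool pointing down it reaches from about 0.35 to 0.975 m from the base axis. Payload 17.4 kg.
Tool frame: the origin (TCP) lies at the very end of the fingers, on their centre line; the grasp point (between the pads) lies ctrl.grip_point_offset behind it (ctrl.grip_point_offset is the distance from the TCP to the grasp point, in m); z points along the fingers, y is the line along which they close (so a half turn about z gives the same grasp; the last joint's range is limited). The gripper opens to 85 mm and grips with 20 to 120 N. Pads are 22 mm wide; open, the fingers measure 114 mm over their backs; the gripper's body (76 mm by 85 mm) begins 54 mm behind the grasp point. The pads swing forward as they close: fully open they stand 13 mm farther back than shut.
Start: joints at [-1.242, 0.116, 1.442, -0, 1.584, -0.038], TCP at [0.242, -0.63, 0.231] pointing down, gripper open.
Joint ranges: [-2.83, 2.83], [-0.83, 2.19], [0.07, 2.5], [-1.14, 4.28], [0.01, 3], [-2.97, 2.97]. Speed limits (rad/s): [1.89, 1.89, 2.22, 3.14, 3.14, 3.14].

### API

Orientations are given as a 3x3 rotation matrix whose columns are the frame's x, y, z axes.
In Python, from workcell import ctrl, get_image, look_for gives the robot as it stands. Calls block until the motion is done:
- ctrl.move_pose(position, orientation): joint-space move of the TCP to a pose.
- ctrl.move_linear(position, ori=None, v=0.15, max_force=None): straight line of the TCP; ori=None keeps the orientation; v is the mean speed in m/s. With max_force (N) it stops when the force on the tool has changed by that much, and returns True; else False.
- ctrl.movej(angles): joint-space move.
- ctrl.let_go() and ctrl.gripper_close(): open the fingers fully, or close them until they stop; the grip force is fixed at half the most.
- ctrl.wait(seconds).
- ctrl.ik(position, orientation): joint angles nearest the present ones, or None.
- ctrl.get_obs(): the state.
- get_image(name): name is "scene" or "top" or "wrist"; returns a dict with "img" (420x560x3 uint8, blue, green, red), "fx", "fy", "cx", "cy" (pixels), "R" (3x3) and "t" (3): a world point X has camera coordinates R X + t; the wrist camera has in their place "hand_eye" (4x4, takes a point from camera to tool coordinates, whose origin is the TCP and whose axes are the flange's). Camera axes: x right, y down, z forward; pixel columns grow to the right and rows downward; lengths in m; the calibration is good to about 2 mm. A picture is of the moment at which its call begins: read the wrist's pose just before it. There is no depth.
A pose or a line that the arm cannot do raises ctrl.PlanningError and nothing moves.
- ctrl.hand_in(): hands the job in; it is judged then, once.
Trained networks look in a picture, given as the dict that the camera call returned (one of the last four; its "shot" number tells which), for a name from the list of things; names that differ only in an ending like _2 or _b are one class to them, and where a whole thing is asked for, a point or a joint stands for the part that bears it (a point fixed in the world has none). Each returns a list of dicts, best first, with "score" (0 to 1); they miss things now and then, are a little off and sometimes report something else, mostly with a low value. They report only what shows in the picture. A call takes as long as a camera call.
- look_for(picture, target): "box" ([left, top, width, height] in pixels, round what is visible of it).
The state is a dict: "t": time; "q": joint angles; "qd": joint speeds; "tau": joint torques, N m; "ee_pos": TCP position; "orientation": TCP orientation; "contact_force": force on the tool from outside, world axes, zero at the start; "torque": the same for the moment, N m; "opening": finger opening in m; "grasp_force": force on a finger pad.
Only numpy, scipy, OpenCV 4.12 (cv2) and the standard library are available. Lean on these libraries where they do the work, as an engineer would, in place of code of your own. Each camera call takes 0.05 s, during which the arm holds its last target. There are 200 camera calls.

### The job

A second white carton has to go into the packet rack, but the ratchet stop leaves no room for it. Without picking anything up, press the red release down with the fingertips and, keeping it down, push the stop back to the far end of its bar; then push the loose carton standing in front of the rack straight in beside the other one until it meets the toothed bar. Finally push the stop forward again, letting the ratchet click, until it holds the whole row snugly, and leave everything standing upright.

Things in the scene. Friction and masses are not known exactly. Their poses are not given: they have to be found in the camera images.
- rack: Fixed packet rack. Origin: on the worktop under the bar's axis. y runs along the bar to the blue end plate (inner face y = +120 mm, 64 mm high, x -117 to +16); x points to the rear; packets go in from -x and stand on the bare worktop. Dark bar: y -160 to +142 mm, z 30 to 50 mm, end caps to 55; steel teeth on its front, tips at x = -18 mm, which packets are pushed against.
- end_plate_face (a point): Point on the inner face of the fixed end plate, 40 mm in front of the bar's axis, 40 mm up (rack x = -40, y = +120, z = 40 mm).
- stop (a joint): Stop position, 0 to 0.095 m (far end). Clear gap to the end plate = 0.068 + value; it grows as the stop goes back, towards rack -y. Slides at 1.5 N. A 7 mm ratchet blocks the growing direction unless the release is down; when closing (towards the end plate) it clicks over at 3 to 8 N without the release and may then drop back up to 7 mm to the last tooth.
- stop_face (a point): Point on the stop's clamping face (towards the end plate), 40 mm in front of the bar's axis, 40 mm up. Blue plate 64 mm high, 5 mm thick, rack x = -117 to +20 mm; the black carriage behind it (56 mm in x, 50 mm along the bar) is 62 mm high.
- release (a joint): Travel of the red release, 0 (up) to 0.008 m (down); sprung, 1.2 N at first, 4 N fully down. The ratchet is free from about 0.004 on and locks again when it comes up.
- release_top (a point): Centre of the top of the red pad (34 mm across the bar, 30 along it) on the bar's axis, 31 mm behind the stop face, 74 mm above the worktop when up; moves with it. 17 mm behind this point (towards rack -y) is the front of the black thumb rest (40 mm across, 7 mm thick, top z = 90 mm): the fingers push the stop back against it.
- thumb_rest_back (a point): Middle of the rear face (towards -y of the rack) of the thumb rest, 55 mm behind the stop face, 78 mm up: push here, above z = 62 mm, to close the stop.
- new_carton: Loose white printed carton standing alone in front of the rack, to be pushed in: 38 (local x) x 57 (local y) x 84 mm, about 0.18 kg; origin: centre of its underside. Its 57 mm side lies nearly along rack x. Push it below about 35 mm height, else it may tip; friction on the worktop about 0.6.
- row_carton: The same kind of white carton, already standing in the rack beside the bottle. Origin: centre of its underside; axes as new_carton.
- row_bottle: Small bottle of violet food colour, 32 mm diameter, 87 mm high (shoulder at 65), standing in the rack next to the end plate. Origin: centre of its underside.
- timer: Red kitchen timer, 68 mm diameter, 53 mm high, bystander; origin: centre of its underside.
- pink_bottle: Small bottle of pink food colour, 32 mm diameter, 87 mm high, bystander; origin: centre of its underside.
- blue_bottle: Small bottle of blue food colour, 32 mm diameter, 87 mm high, bystander; origin: centre of its underside.

How it is judged:
By the outcome, as a careful person would: the job done as asked, in the order asked, and still so for the second after the job is handed in, with the robot touching nothing.
It also fails if it takes over 58 s, if anything falls off the work surface, if the arm or the gripper's body presses on something with over 40 N, if the wrist force passes 120 N, or if a joint passes its speed limit or range.

## Working session

There is one attempt and no reset: what is moved stays moved. The work goes in short steps, each a Python script; the robot and the scene stay as the last script left them, time stands still between calls to the robot, and variables do not carry over. Pictures are saved under pics/ and viewed, at most 13 in all, crops included, and the job is handed in when it is done.

```bash
mkdir -p pics; ls; python3 - <<'E'
from workcell import ctrl,get_image,look_for
import cv2,numpy as np
o=ctrl.get_obs();print(o['t'],o['opening'],ctrl.grip_point_offset)
for n in ['scene','top']:
    p=get_image(n);cv2.imwrite(f'pics/{n}0.png',p['img']);print(n,p['fx'],p['cx'],p['cy'],p['R'].tolist() if hasattr(p['R'],'tolist') else p['R'],p['t'])
    for k in ['rack','stop','release','new_carton','row_carton','row_bottle','timer','pink_bottle','blue_bottle','thumb_rest_back']:
        print(k,[(np.round(d['box']).tolist(),round(d['score'],2)) for d in look_for(p,k)[:3]])
E
```

```text
pics
0.0 0.08537795991403989 0.0187
scene 526.7814952544471 280.49309133174756 213.7357960679999 [[0.8374044551032567, -0.5465810963984895, 0.0016981263330607585], [-0.422241624185744, -0.6488733606959407, -0.6329892357569287], [0.34708181942908356, 0.5293509864343134, -0.7741587329371259]] [-0.46672527  0.21720154  1.23604279]
rack [([250.0, 155.0, 103.0, 90.0], 0.89)]
stop [([263.0, 177.0, 58.0, 29.0], 0.87)]
release [([296.0, 173.0, 18.0, 22.0], 0.43), ([248.0, 156.0, 104.0, 89.0], 0.41)]
new_carton [([243.0, 196.0, 22.0, 34.0], 0.93)]
row_carton [([268.0, 166.0, 23.0, 25.0], 0.57), ([265.0, 176.0, 57.0, 30.0], 0.16)]
row_bottle [([270.0, 163.0, 10.0, 7.0], 0.61)]
timer [([196.0, 172.0, 22.0, 21.0], 0.94), ([263.0, 176.0, 57.0, 30.0], 0.31)]
pink_bottle [([322.0, 266.0, 12.0, 20.0], 0.46)]
blue_bottle [([361.0, 263.0, 14.0, 25.0], 0.76), ([266.0, 175.0, 52.0, 32.0], 0.45)]
thumb_rest_back [([266.0, 175.0, 54.0, 30.0], 0.65)]
top 533.9158007659514 272.47646426567366 209.5666475289927 [[0.012242910641193675, -0.999764374176074, 0.017925045811787194], [-0.9939098678756985, -0.014130641515635185, -0.10928631895012443], [0.1095138606676957, -0.016477897277247872, -0.9938486772255507]] [-0.07563399  0.53090017  1.1320783 ]
rack [([190.0, 148.0, 140.0, 72.0], 0.55)]
stop [([230.0, 146.0, 34.0, 71.0], 0.7)]
release [([241.0, 153.0, 18.0, 22.0], 0.48)]
new_carton [([236.0, 220.0, 22.0, 26.0], 0.75), ([190.0, 144.0, 139.0, 74.0], 0.21)]
row_carton [([211.0, 167.0, 23.0, 32.0], 0.89)]
row_bottle [([202.0, 168.0, 10.0, 21.0], 0.53)]
timer [([151.0, 245.0, 33.0, 28.0], 0.89)]
pink_bottle [([149.0, 247.0, 31.0, 28.0], 0.44)]
blue_bottle [([379.0, 175.0, 16.0, 14.0], 0.51), ([232.0, 150.0, 28.0, 65.0], 0.27)]
thumb_rest_back []
```

View pics/scene0.png

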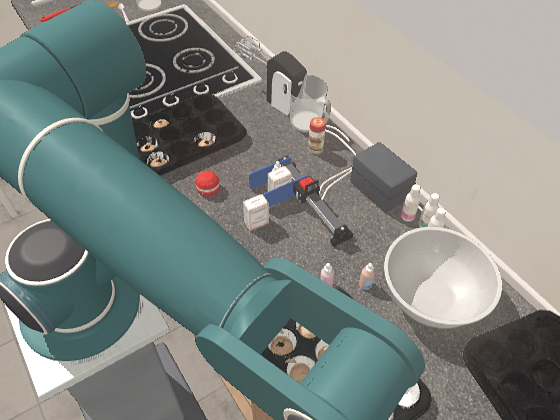

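View pics/top0.png

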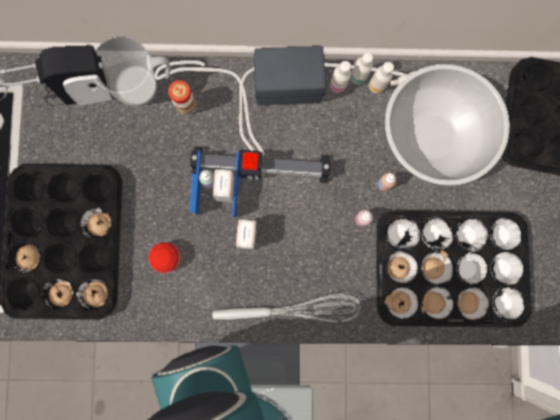

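The top view shows the bar running from about (196,160) to (327,168), with the red release at (250,162). The row carton is at (223,185), the loose carton at (246,234), and the end plate at x≈196. Next I'll get a wrist close-up.

```bash
cat > h.py <<'E'
from workcell import ctrl,get_image,look_for
import cv2,numpy as np
def cam(n):
    o=ctrl.get_obs(); p=get_image(n)
    if n=='wrist':
        T=np.eye(4);T[:3,:3]=o['orientation'];T[:3,3]=o['ee_pos']
        M=np.linalg.inv(T@np.array(p['hand_eye']));p['R'],p['t']=M[:3,:3],M[:3,3]
    return p
def ray(p,u,v,z):
    R=np.array(p['R']);c=-R.T@np.array(p['t']);d=R.T@np.array([(u-p['cx'])/p['fx'],(v-p['cy'])/p['fy'],1])
    return c+d*(z-c[2])/d[2]
def proj(p,X):
    c=np.array(p['R'])@np.array(X)+np.array(p['t']);return np.array([p['fx']*c[0]/c[2]+p['cx'],p['fy']*c[1]/c[2]+p['cy']])
def down(yaw):  # tool z down, tool x at yaw
    c,s=np.cos(yaw),np.sin(yaw);return np.array([[c,s,0],[s,-c,0],[0,0,-1.]])
E
python3 - <<'E'
from h import *
p=cam('top')
for n,u,v,z in [('capL',196,160,.055),('capR',327,168,.055),('rel',250,162,.074),('row',223,183,.084),('new',246,232,.084),('timer',163,257,.053)]:print(n,ray(p,u,v,z).round(4))
w=cam('wrist');print(np.round(w['hand_eye'],3),w['fx'],ctrl.get_obs()['orientation'].round(3))
E
```

```text
capL [0.6337 0.0972 0.055 ]
capR [ 0.6207 -0.1844  0.055 ]
rel [ 0.6274 -0.0192  0.074 ]
row [0.5801 0.036  0.084 ]
new [ 0.4786 -0.0137  0.084 ]
timer [0.4256 0.1609 0.053 ]
[[-0.    -0.95  -0.313  0.079]
 [ 1.    -0.     0.    -0.002]
 [-0.    -0.313  0.95  -0.142]
 [ 0.     0.     0.     1.   ]] 367.74599489003543 [[ 0.934  0.359 -0.   ]
 [ 0.359 -0.934  0.   ]
 [ 0.    -0.    -1.   ]]
```

```bash
python3 - <<'E'
from h import *
ctrl.move_pose([0.55,-0.03,0.25],down(0.))
ctrl.wait(0.2)
print(ctrl.get_obs()['t'],ctrl.get_obs()['q'])
p=cam('wrist');import pickle;pickle.dump(p,open('w1.pkl','wb'))
cv2.imwrite('pics/w1.png',p['img'])
for k in ['stop','release','new_carton','row_carton','row_bottle']:
    print(k,[(np.round(d['box']).tolist(),round(d['score'],2)) for d in look_for(p,k)[:2]])
E
```

```text
3.8 [-1.01491472e-01 -1.59828782e-01  1.68304370e+00 -1.03797945e-05
  1.61847657e+00  1.46986243e+00]
stop [([232.0, 55.0, 70.0, 160.0], 0.94)]
release [([253.0, 66.0, 35.0, 45.0], 0.78)]
new_carton [([246.0, 209.0, 40.0, 81.0], 0.96)]
row_carton [([181.0, 113.0, 54.0, 75.0], 0.59), ([123.0, 44.0, 345.0, 171.0], 0.39)]
row_bottle [([152.0, 109.0, 36.0, 37.0], 0.66), ([125.0, 43.0, 342.0, 173.0], 0.17)]
```

View pics/w1.png

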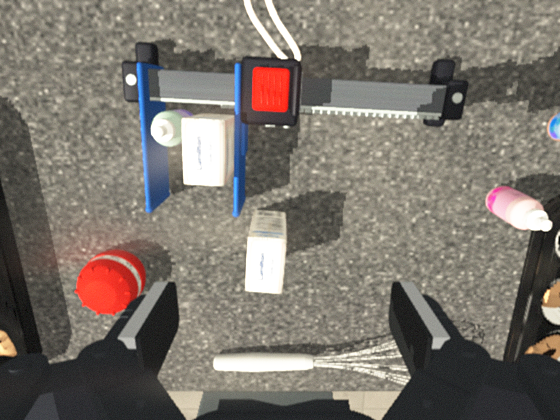

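The wrist view is clear. The release is at (270,88), the stop plate at x≈239, the row carton at (208,150) and the new carton's top at (266,265). I'll zoom in for precise edges.

```bash
python3 - <<'E'
import cv2
im=cv2.imread('pics/w1.png')[45:300,120:480]
cv2.imwrite('pics/w1z.png',cv2.resize(im,None,fx=2.2222,fy=2.2222,interpolation=cv2.INTER_CUBIC))
E
```

```text
(no output)
```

View pics/w1z.png

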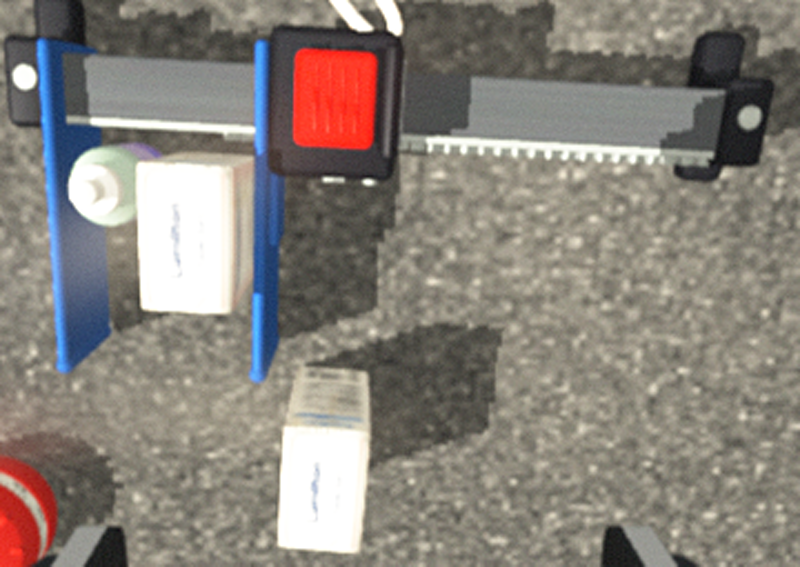

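```bash
python3 - <<'E'
from h import *
import pickle
from scipy.optimize import least_squares
p=pickle.load(open('w1.pkl','rb'))
px=lambda a:np.array(a)/2.2222+[120,45]
def T(q,P):
    c,s=np.cos(q[2]),np.sin(q[2]);P=np.array(P);return np.array([q[0]+c*P[0]-s*P[1],q[1]+s*P[0]+c*P[1],P[2]])
ob=[((70,371),lambda v:(-.117,.120,.064)),((52,41),lambda v:(.016,.120,.064)),
((252,380),lambda v:(-.117,.052-v,.064)),((257,41),lambda v:(.020,.052-v,.064))]
for (u,dx,dy) in [((295,50),1,1),((375,50),1,-1),((376,147),-1,-1),((299,147),-1,1)]:
    ob.append((u,lambda v,dx=dx,dy=dy:(.017*dx,.052-v-.031+.015*dy,.074)))
f=lambda q:np.concatenate([proj(p,T(q,g(q[3])))-px(u) for u,g in ob])
r=least_squares(f,[.62,-.02,0.05,.01]);print('rack',r.x.round(4),f(r.x).round(1))
np.save('rack.npy',r.x)
for u in [(24,77),(748,117)]:
    P=ray(p,*px(u),.055);print('screw',P.round(4))
for nm,us in [('new',[(286,432),(370,434),(360,551),(278,549)]),('row',[(139,165),(233,163),(224,312),(141,309)])]:
    g=lambda q:np.concatenate([proj(p,T(q,(.0285*dx,.019*dy,.084)))-px(u) for u,(dx,dy) in zip(us,[(1,1),(1,-1),(-1,-1),(-1,1)])])
    s=least_squares(g,[.5,0,0]);
    c,sn=np.cos(r.x[2]),np.sin(r.x[2]);d=s.x[:2]-r.x[:2]
    print(nm,s.x.round(4),g(s.x).round(1),'in rack',(c*d[0]+sn*d[1]).round(4),(-sn*d[0]+c*d[1]).round(4),(s.x[2]-r.x[2]).round(4))
E
```

```text
rack [ 0.6287 -0.0318 -0.0541  0.0084] [ 0.7  2.2 -0.6 -1.5  0.1  2.2 -0.3 -1.4  0.9 -1.2  2.1  0.9 -0.8  0.9
 -2.1 -1.1]
screw [0.6377 0.1024 0.055 ]
screw [ 0.6226 -0.1806  0.055 ]
new [ 0.4734 -0.0125 -0.0704] [-2.5 -2.2  1.8 -0.4  1.9  2.3 -1.1  0.7] in rack -0.1562 0.0109 -0.0164
row [ 0.5792  0.0382 -0.0665] [-3.1 -3.   1.4  1.1  4.4  1.9 -2.5  0.4] in rack -0.0533 0.0672 -0.0124
```

```bash
cat >> h.py <<'E'
RK=np.array([.6290,-.0318,-.0538])
def W(x,y,z):
    c,s=np.cos(RK[2]),np.sin(RK[2]);return np.array([RK[0]+c*x-s*y,RK[1]+s*x+c*y,z])
def inv(P):
    c,s=np.cos(RK[2]),np.sin(RK[2]);d=np.array(P[:2])-RK[:2];return np.array([c*d[0]+s*d[1],-s*d[0]+c*d[1],P[2]]).round(4)
D=down(np.pi/2+RK[2])
def st(m=''):
    o=ctrl.get_obs();print(m,round(o['t'],2),inv(o['ee_pos']),o['contact_force'].round(1),round(o['opening'],4))
E
python3 - <<'E'
from h import *
ctrl.gripper_close();st('closed')
y0=.052-.0084-.031+.001
ctrl.move_pose(W(0,y0,.10),D);st('above')
print(ctrl.move_linear(W(0,y0,.0675),v=.05,max_force=15));st('pressed')
print(ctrl.move_linear(W(0,y0-.04,.0675),v=.05,max_force=15));st('back40')
p=cam('top');cv2.imwrite('pics/t2.png',cv2.resize(p['img'][130:260,140:400],None,fx=3,fy=3))
E
```

```text
closed 4.87 [-0.079  -0.0025  0.25  ] [0.1 0.7 0.5] 0.0003
above 6.2 [1.000e-04 1.360e-02 1.005e-01] [0.6 0.4 0.7] -0.0002
False
pressed 7.0 [-0.0001  0.0136  0.0678] [-2.5  0.8  2.4] -0.0001
False
back40 7.95 [ 0.0001 -0.0266  0.0676] [ 1.2 -2.3  2.9] -0.0001
```

View pics/t2.png

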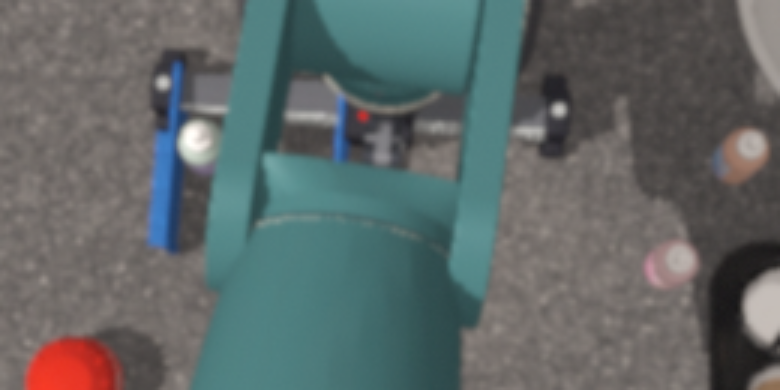

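The stop plate moved from px 237 to about 254, so it is sliding back with the release held down. I'll continue to the far end.

```bash
python3 - <<'E'
from h import *
print(ctrl.move_linear(W(0,-.095,.0675),v=.05,max_force=14));st('end')
ctrl.move_linear(W(0,inv(ctrl.get_obs()['ee_pos'])[1]+.0005,.105),v=.1);st('up')
# tilted pose for the carton: fingertip leads towards rack +x
a=np.deg2rad(12);c,s=np.cos(RK[2]),np.sin(RK[2])
ex=np.array([c,s,0]);ey=np.array([-s,c,0]);z=np.sin(a)*ex-np.cos(a)*np.array([0,0,1]);
O=np.column_stack([ey,np.cross(z,ey),z]);np.save('O.npy',O)
for P in [W(-.23,.011,.14),W(-.23,.011,.022),W(-.08,.011,.022)]: print(ctrl.ik(P,O))
ctrl.move_pose(W(-.09,-.02,.16),D)
ctrl.move_pose(W(-.09,.045,.22),D);st('view')
import pickle
p=cam('wrist');pickle.dump(p,open('w2.pkl','wb'));cv2.imwrite('pics/w2.png',p['img'])
for k in ['stop','release','new_carton','row_carton']:print(k,[(np.round(d['box']).tolist(),round(d['score'],2)) for d in look_for(p,k)[:2]])
E
```

```text
True
end 9.0 [-0.0001 -0.0796  0.0674] [1.3 6.3 4. ] 0.0002
up 9.53 [-0.     -0.0793  0.1051] [0.4 0.3 0. ] 0.0002
[-0.0904397  -0.66031091  2.22450425  0.00777537  1.36810226 -0.03740501]
[-0.0904397  -0.56664186  2.36643477  0.00841123  1.13251032 -0.03940943]
[-0.07920131 -0.14582678  2.06281813  0.00621547  1.01523606 -0.02812465]
view 10.52 [-0.0894  0.0453  0.2194] [ 0.3  0.4 -0.4] 0.0004
stop [([341.0, 287.0, 62.0, 44.0], 0.33)]
release [([341.0, 293.0, 64.0, 41.0], 0.77)]
new_carton [([170.0, 188.0, 78.0, 71.0], 0.79)]
row_carton [([294.0, 135.0, 79.0, 58.0], 0.6), ([257.0, 255.0, 151.0, 83.0], 0.46)]
```

View pics/w2.png

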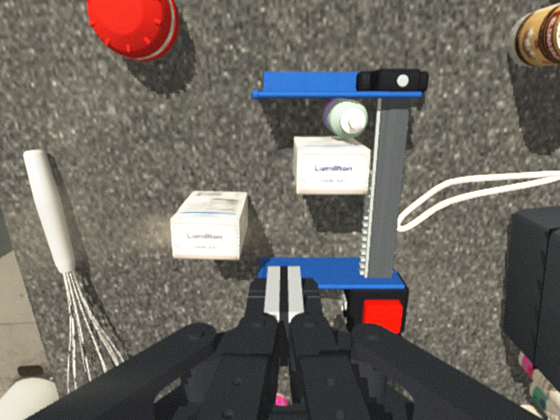

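The stop is at the far end (TCP at -0.0796, so value ≈0.095). The new carton's top is at about (207,243) and the way in is clear. Now I'll push the carton.

```bash
python3 - <<'E'
from h import *
import pickle
p=pickle.load(open('w2.pkl','rb'))
for u in [(208,243),(331,178),(381,317)]:print(inv(ray(p,*u,.084 if u[0]<350 else .074)))
O=np.load('O.npy');y=.0115
ctrl.move_pose(W(-.21,y,.16),O)
ctrl.move_linear(W(-.232,y,.022),v=.2);st('start')
ctrl.move_linear(W(-.203,y,.022),v=.1,max_force=8);st('near')
print(ctrl.move_linear(W(-.120,y,.022),v=.06,max_force=8));st('mid')
p=cam('wrist');cv2.imwrite('pics/w3.png',p['img'])
for k in ['new_carton','row_carton']:print(k,[(np.round(d['box']).tolist(),round(d['score'],2)) for d in look_for(p,k)[:2]])
E
```

```text
[-0.1531  0.0086  0.084 ]
[-0.0549  0.0629  0.084 ]
[-0.0029 -0.0683  0.074 ]
start 12.34 [-0.2311  0.0115  0.0232] [-0.2  1.1 -0.5] 0.0
near 12.78 [-0.203   0.0115  0.0223] [-0.1  1.4  0.9] 0.0003
False
mid 14.32 [-0.1202  0.0115  0.0218] [-0.9  0.6 -0.1] 0.0004
new_carton [([297.0, 224.0, 261.0, 186.0], 0.66)]
row_carton [([360.0, 105.0, 200.0, 152.0], 0.79), ([298.0, 224.0, 261.0, 185.0], 0.27)]
```

View pics/w3.png

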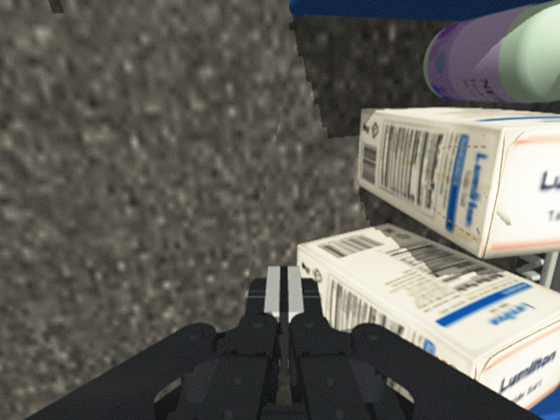

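The carton is entering clear of the row carton, but its bottom edge from (299,246) to (376,229) slopes, so it has rotated a little. I'll measure the rotation.

```bash
python3 - <<'E'
from h import *
p=cam('wrist');print(cv2.absdiff(p['img'],cv2.imread('pics/w3.png')).mean())
cv2.imwrite('pics/w3z.png',cv2.resize(p['img'][90:420,270:560],None,fx=1.8,fy=1.8,interpolation=cv2.INTER_CUBIC))
def seg(a,b,z):
    A,B=inv(ray(p,*a,z)),inv(ray(p,*b,z));print(A,B,np.degrees(np.arctan2(*(B-A)[[1,0]])).round(1))
seg((299,246),(376,229),0);seg((360,109),(470,107),0)
E
```

```text
3.599173752834467
[-0.1099  0.0208  0.    ] [-0.0697  0.0265  0.    ] 8.1
[-0.0824  0.0852  0.    ] [-0.0262  0.0856  0.    ] 0.4
```

View pics/w3z.png

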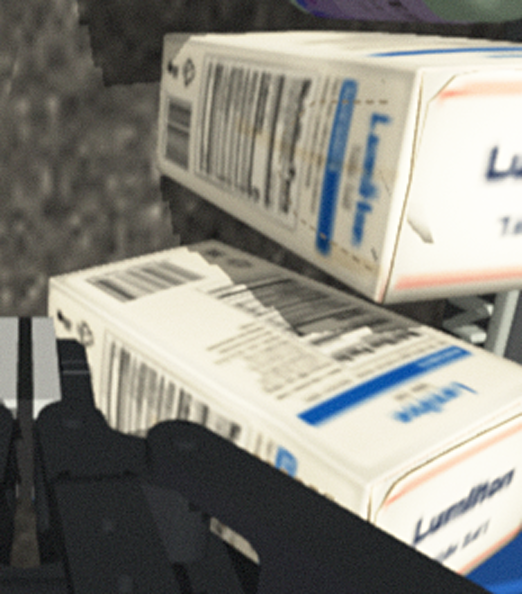

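The carton is yawed about +8°, with its front-left corner at (-0.110, 0.021) and its centre at about (-0.079, 0.006). I'll turn the tool so the wider, 29 mm finger face pushes and squares it up.

```bash
python3 - <<'E'
from h import *
import pickle
O=np.load('O.npy');z=O[:,2];ey=O[:,0];y=.0115
O2=np.column_stack([np.cross(-ey,z),-ey,z]);np.save('O2.npy',O2)
ctrl.move_linear(W(-.160,.0115,.03),v=.12)
ctrl.move_pose(W(-.160,.0115,.03),O2)
ctrl.move_linear(W(-.125,y,.022),v=.1,max_force=8);st('near')
print(ctrl.move_linear(W(-.098,y,.022),v=.05,max_force=8));st('mid')
p=cam('wrist');pickle.dump(p,open('w4.pkl','wb'));cv2.imwrite('pics/w4.png',p['img'])
E
```

```text
near 16.92 [-0.1254  0.0115  0.0217] [-0.6  0.2 -0.1] -0.0002
False
mid 17.61 [-0.098   0.0115  0.0219] [ 0.9  0.  -0.3] -0.0
```

View pics/w4.png

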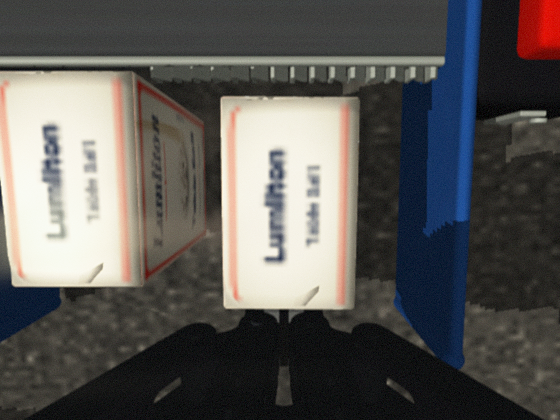

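The carton is now square: its top spans x 222–358 and lies parallel to the bar, a little short of the teeth. I'll push on to contact.

```bash
python3 - <<'E'
from h import *
import pickle
print(ctrl.move_linear(W(-.076,.011,.022),v=.04,max_force=6));st('in')
p=cam('wrist');pickle.dump(p,open('w5.pkl','wb'));cv2.imwrite('pics/w5.png',p['img'])
E
```

```text
True
in 18.08 [-0.0835  0.0112  0.0214] [-2.  -0.5  1.9] -0.0003
```

View pics/w5.png

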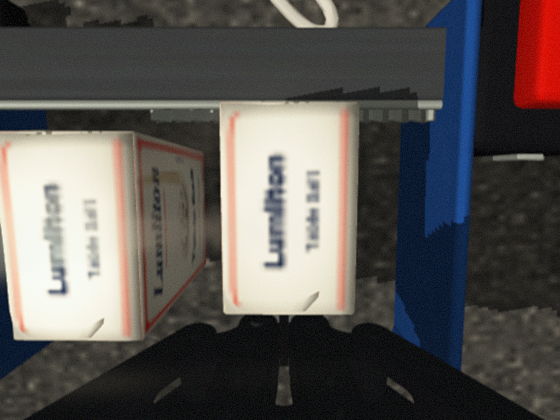

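The carton's rear edge is against the teeth at (222–358,102). Now I'll back off and close the stop.

```bash
python3 - <<'E'
from h import *
import pickle
O2=np.load('O2.npy');D0=down(RK[2])
ctrl.move_linear(W(-.125,.011,.022),v=.12)
ctrl.move_linear(W(-.14,.011,.14),v=.2)
ctrl.move_pose(W(0,-.128,.13),D0)
ctrl.move_linear(W(0,-.128,.069),v=.12,max_force=10);st('behind')
print(ctrl.move_linear(W(0,-.070,.069),v=.04,max_force=16));st('c1')
print(ctrl.move_linear(W(0,-.045,.069),v=.03,max_force=16));st('c2')
p=cam('wrist');pickle.dump(p,open('w6.pkl','wb'));cv2.imwrite('pics/w6.png',p['img'])
E
```

```text
behind 20.84 [ 0.0002 -0.1278  0.0698] [-0.4  0.2  1.1] -0.0001
False
c1 22.44 [-0.0001 -0.0698  0.0689] [-0.7  0.   0.9] 0.0001
True
c2 23.02 [-0.0001 -0.0552  0.0689] [-0.9 -7.3  2.7] 0.0
```

View pics/w6.png

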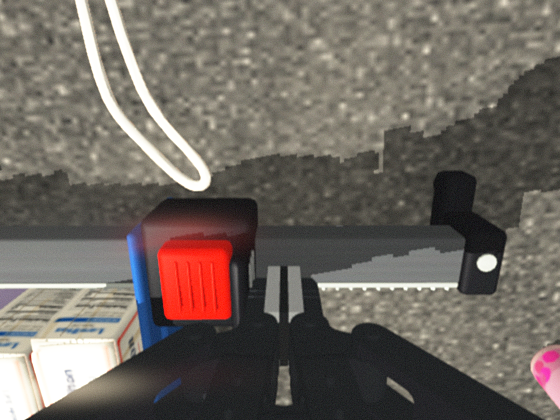

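The TCP stopped at -0.0552, which puts the stop at about 0.038–0.040, matching the row length of 108 mm. I'll press once more firmly, withdraw and look.

```bash
python3 - <<'E'
from h import *
import pickle
print(ctrl.move_linear(W(0,-.045,.069),v=.03,max_force=14));st('c3')
y=inv(ctrl.get_obs()['ee_pos'])[1]
ctrl.move_linear(W(0,y-.02,.069),v=.08);ctrl.move_linear(W(0,y-.02,.14),v=.2)
ctrl.move_pose(W(-.11,.03,.25),down(RK[2]));ctrl.wait(.2);st('view')
p=cam('wrist');pickle.dump(p,open('w7.pkl','wb'));cv2.imwrite('pics/w7.png',cv2.resize(p['img'],(800,600)))
E
```

```text
True
c3 23.28 [-0.0001 -0.0553  0.0689] [-1.4 -7.3  3.1] 0.0001
view 25.18 [-0.1096  0.0294  0.2485] [-0.2 -0.7  0.7] 0.0002
```

View pics/w7.png

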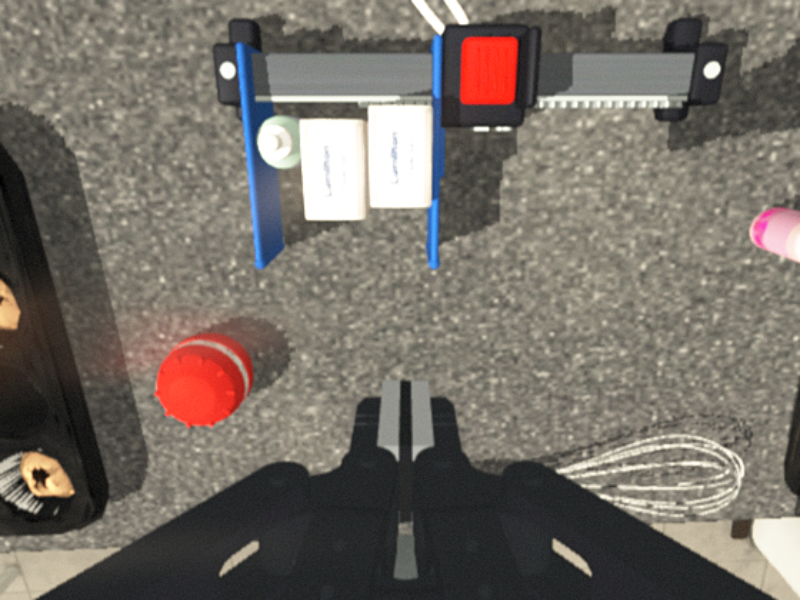

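```bash
python3 - <<'E'
from h import *
import pickle
p=pickle.load(open('w7.pkl','rb'));s=.7
for a,b in [((267,266),(429,267)),((250,44),(432,38))]:
    A,B=[inv(ray(p,u*s,v*s,.064)) for u,v in (a,b)];print(A,B,(A-B)[1]*1000)
E
```

```text
[-0.1143  0.1187  0.064 ] [-0.1151  0.0151  0.064 ] 103.6
[0.0142 0.1174 0.064 ] [0.0171 0.0152 0.064 ] 102.2
```

```bash
python3 - <<'E'
from h import *
print(ctrl.hand_in())
E
```

```text
the job is handed in; nothing more can be done
None
```

The job is handed in at about 25 s of robot time: the stop went to the far end with the release held down, the second carton was pushed in against the toothed bar, and the ratchet stop was closed against the row, with everything in the rack and the timer upright in the last view (blue bottle out of frame, result of the judging not reported); the carton turned about 8° on the way in and was squared up before it met the bar.

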